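# Snap the big ring into the hook in the vice

### The arm

A 7-joint arm with a two-finger parallel gripper is mounted at the origin on the work surface. World frame = base frame: x ahead of the robot, y to its left, z up, the work surface at z = 0. Lengths are in m, angles in rad, forces in N, time in s.
With the tool pointing down it reaches from about 0.425 to 0.875 m from the base axis. Payload 8.4 kg.
Tool frame: the origin (TCP) lies midway between the tips of the shut fingers; the grasp point (between the pads) lies 19 mm behind it; z points along the fingers, y is the line along which they close (so a half turn about z gives the same grasp; the last joint's range is limited). The gripper opens to 85 mm and grips with 20 to 120 N. Pads are 22 mm wide; open, the fingers measure 114 mm over their backs; the gripper's body (76 mm by 85 mm) begins 54 mm behind the grasp point. The pads swing forward as they close: fully open they stand 13 mm farther back than shut.
Start: joints at [1.217, 0.333, 0.04, 1.465, -0.013, 1.343, -0.059], TCP at [0.164, -0.629, 0.231] pointing down, gripper open.
Joint ranges: [-2.58, 2.58], [-0.38, 2.09], [-1.3, 1.39], [0.25, 2.4], [-1.5, 4.64], [0.08, 2.09], [-2.65, 2.65]. Speed limits (rad/s): [2.22, 2.22, 2.79, 2.79, 3.14, 3.14, 3.14].

### API

Orientations are given as a unit quaternion [w, x, y, z].
In Python, from workcell import ctrl gives the robot as it stands.
- The arm moves only by the shell command python3 -m creep 'ROWS' [OPENING] [FORCE]. ROWS is JSON, a list of rows, each a list of 6 numbers: the shift along the tool's x, y, z in units of 150 mm (1.0 is 150 mm), then the turn, a rotation vector about the tool's x, y, z in units of 360 degrees (1.0 is 360 degrees). In form: [[dx, dy, dz, rx, ry, rz], ...]. A call has 1 to 12 rows; each row is the pose to reach, as a shift and turn from the pose commanded when the call began, along the tool's axes at that moment, turning the shorter way round; what a row does not reach only later rows make up. A row lasts 1/10 s, in which the tool goes at most 50 mm and 8.59 degrees, less where a joint would pass 70% of its speed; a pose out of reach is approached as far as the arm can. A call with a number of a shift or a turn outside -1 to 1 is refused whole. A call with a gripper value outside its range is refused whole. OPENING is the finger opening in mm, from 0 to 85.4, set as the call begins (- or left out, the last holds). The fingers move at their own pace and stop on an object; FORCE is the grip in N (left out, the last holds). Time passes only in rows, so rows that repeat a pose let the fingers close. It gives the time, the measured TCP pose, the force, the opening and the grip force at its end, in the units of the state.
- ctrl.sense(): the state, without advancing time (a new reading comes with each control period).
- ctrl.snapshot(name): name is "scene" or "top" or "wrist"; returns the picture (480x640x3 uint8, blue, green, red); there is no depth.
- ctrl.calibration(name): a dict with "fx", "fy", "cx", "cy" (pixels), "R" (3x3) and "t" (3): a world point X has camera coordinates R X + t. Camera axes: x right, y down, z forward; pixel columns grow to the right and rows downward; lengths in m; the calibration is good to about 2 mm. The wrist camera is an equidistant fisheye: a pixel r from the principal point sees the ray r / f radians off the axis. A picture is of the moment at which its call begins: read the wrist's pose just before it. calibration takes no time and is no camera call; for the wrist camera it gives the pose at the moment of the call.
- ctrl.hand_in(): hands the job in; it is judged then, once.
The state is a dict: "time": time; "joint_positions": joint angles; "dq": joint speeds; "joint_torque": joint torques, N m; "tool_pos": TCP position; "ee_rot": TCP orientation; "ft_force": force on the tool from outside, world axes, zero at the start; "moment": the same for the moment, N m; "finger_gap": finger opening in m; "grasp_force": force on a finger pad.
Only numpy, scipy, OpenCV 4.12 (cv2) and the standard library are available. Lean on these libraries where they do the work, as an engineer would, in place of code of your own. Each camera call takes 0.05 s, during which the arm holds its last target. There are 200 camera calls.

### The job

Take the largest ring, the round one standing about 100 mm across, out of the wooden rack and clip it into the snap hook held in the bench vice: push the bottom of the ring down through the hook's sprung gate, let the gate snap shut behind it, and leave the ring caught in the hook.

Things in the scene. Friction and masses are not known exactly. Their poses are not given: they have to be found in the camera images.
- ring: Big round steel ring of 8 mm wire, 100 mm outside, 84 inside, 110 g. Origin: wire centre at the bottom of the ring as it stands in the rack; local z points up through the ring's centre to its top (wire centre at z = 92 mm, outer edge 96); the ring lies in its yz plane, local x is its normal. Pinch the top wire along local x, taking the topmost 15 mm. May lean a few degrees in its slot.
- ring_mid (a point): Centre of the big ring's hole, 46 mm from ring along its z. The ring stands in one of three parallel slots (75 mm apart, 9.5 mm wide, 20 deep, floor 12 mm above the bench) of a fixed wooden rack, 200 x 110 mm, 32 high; the others hold a smaller round ring (62 mm across) and a D-shaped one (66 mm high), in any order.
- snap_hook: Steel snap hook fixed upright in the bench vice: a loop of 11 mm bar in its xz plane, z up. Origin: middle of the loop's floor (top of its bottom bar), 98 mm above the bench, 28 above the vice jaws. The arm at -x holds the gate's hinge, the one at +x is the nose; both end 85 mm up. Clear inside from x = -28 to +29 mm, 62 mm high under the shut gate. Its yaw and place vary.
- gate (a joint): Sprung gate, rad: 0 shut, to 1.35 pushed down. An 8 mm bar along the hook's x, centre line 66 mm above its origin, hinge x = -28, free end x = +27 mm. Stand the ring crosswise (normal along hook x) over x = +10 mm (0 to 18 will do), y within 20; push straight down, 4 to 12 N, till its wire's centre is 8 to 10 mm above the hook's origin: the gate slips past and springs shut.
Mind the look-alikes: they are no part of the job. Leave any pink look-alike of the ring alone. Leave any blue look-alike of the part that bears snap_hook alone.

How it is judged:
By the outcome, as a careful person would: the job done as asked, in the order asked, and still so for the second after the job is handed in, with the robot touching nothing.
It also fails if it takes over 42 s, if anything falls off the work surface, if the arm or the gripper's body presses on something with over 40 N, if the wrist force passes 120 N, or if a joint passes its speed limit or range.

## Working session

There is one attempt and no reset: what is moved stays moved. The work goes in short steps, Python scripts to look and compute and a shell command to move; the robot and the scene stay as the last step left them, time stands still between calls to the robot, and variables do not carry over. Pictures are saved under pics/ and viewed, at most 10 in all, crops included, and the job is handed in when it is done.

```bash
mkdir -p pics; python3 - <<'E'
from workcell import ctrl
import cv2,json
s=ctrl.sense();print(s)
for n in("scene","top"):
    cv2.imwrite(f"pics/{n}0.png",ctrl.snapshot(n));c=ctrl.calibration(n);print(n,c)
E
```

```text
{'time': 0.0, 'joint_positions': array([ 1.21681332,  0.33387421,  0.03987836,  1.46628282, -0.0133788 ,
        1.34330263, -0.05849312]), 'dq': array([-0.00046147, -0.00014505,  0.00045432,  0.00169678,  0.00068293,
        0.00191291, -0.00086843]), 'joint_torque': array([-1.76692276e-03, -6.58564854e+01,  1.36467766e+00, -4.05568349e+01,
        1.66383572e-02,  1.24359311e-02,  8.81935284e-05]), 'tool_pos': array([ 0.16366851, -0.62857992,  0.23043941]), 'ee_rot': array([-7.83343073e-04,  9.91896988e-01,  1.27042218e-01, -1.65649395e-04]), 'ft_force': array([-0.3152083 ,  0.54585366, -0.03325423]), 'moment': array([-0.05419569, -0.03208901,  0.05831961]), 'grasp_force': 0.0, 'finger_gap': 0.08529130311319826}
scene {'fx': 434.6284705067585, 'fy': 434.6284705067585, 'cx': 317.79851092694, 'cy': 240.5956309540986, 'R': array([[ 0.12975766,  0.9914906 , -0.01045691],
       [ 0.82060773, -0.11330169, -0.56014791],
       [-0.55656617,  0.06410246, -0.82832661]]), 't': array([-0.04473114, -0.30987076,  1.19613277])}
top {'fx': 564.5520837898537, 'fy': 564.5520837898537, 'cx': 316.1597386979551, 'cy': 243.55746456652497, 'R': array([[-0.02145859, -0.99974576, -0.00692381],
       [-0.99813179,  0.02181919, -0.05706887],
       [ 0.05720543,  0.00568626, -0.99834624]]), 't': array([-0.01336253,  0.44637532,  1.35969819])}
```

View pics/scene0.png

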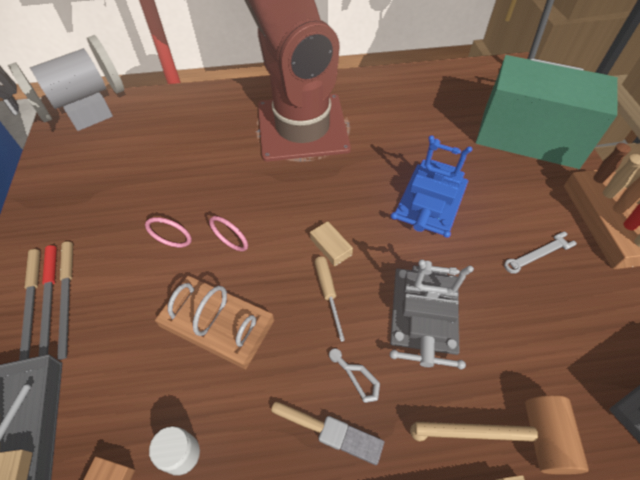

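View pics/top0.png

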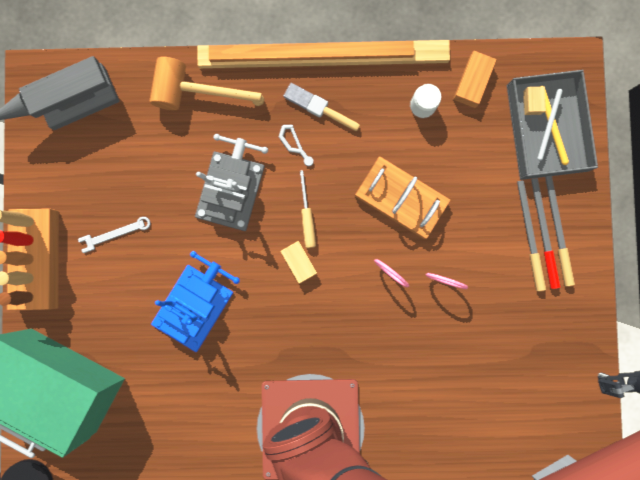

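Candidates in the scene picture: the steel ring in the middle slot at (210,310), smaller ones at (180,300) and (246,330), and pink rings at (168,232) and (228,233). The hooks are the grey vice at (430,280) and the blue one at (435,165). I choose the middle ring and the grey vice, and check both in one composite crop.

```bash
python3 - <<'E'
import cv2,numpy as np
a=cv2.imread("pics/scene0.png");b=cv2.imread("pics/top0.png")
f=lambda im,x,y,w=100,h=75:cv2.resize(im[y:y+h,x:x+w],(400,300),interpolation=cv2.INTER_CUBIC)
cv2.imwrite("pics/c1.png",np.vstack([np.hstack([f(a,160,265),f(a,385,255)]),np.hstack([f(b,355,155),f(b,185,145)])]))
E
```

```text
(no output)
```

View pics/c1.png

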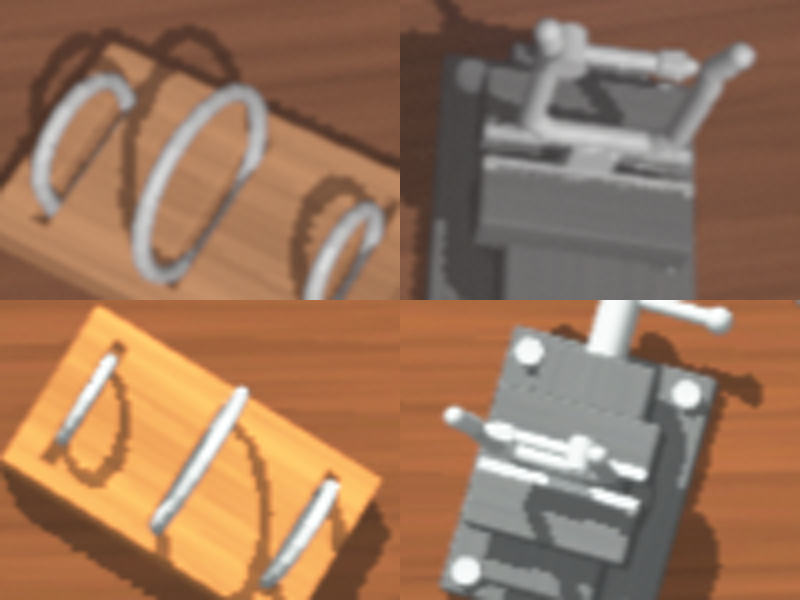

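The middle ring is the big steel one: in the top view its ends are at about (393.8,212) and (415,178). The grey vice's hook has its nose at top (198.8,173.8), scene (470.8,268.8), and its gate hinge at top (232,183), scene (427,268).

```bash
cat > h.py <<'E'
import numpy as np
from workcell import ctrl
from scipy.spatial.transform import Rotation as Ro
def ray(n,p,c=None):
    c=c or ctrl.calibration(n);R=np.array(c["R"]);t=np.array(c["t"])
    x=(np.array(p)-[c["cx"],c["cy"]])/c["fx"]
    if n=="wrist":
        r=np.hypot(*x);d=np.r_[x/r*np.sin(r),np.cos(r)]
    else: d=np.r_[x,1]
    d=R.T@d;return -R.T@t,d/np.linalg.norm(d)
def atz(n,p,z,c=None):
    o,d=ray(n,p,c);return o+d*(z-o[2])/d[2]
def proj(n,X,c=None):
    c=c or ctrl.calibration(n);v=np.array(c["R"])@X+c["t"]
    if n=="wrist":
        r=np.hypot(v[0],v[1]);return np.array([c["cx"],c["cy"]])+c["fx"]*np.arctan2(r,v[2])*v[:2]/r
    return np.array([c["cx"],c["cy"]])+c["fx"]*v[:2]/v[2]
def tri(*L):
    A=0;b=0
    for o,d in L:
        P=np.eye(3)-np.outer(d,d);A=A+P;b=b+P@o
    X=np.linalg.solve(A,b);return X,[np.linalg.norm((np.eye(3)-np.outer(d,d))@(X-o)) for o,d in L]
def goto(tcp,yc,down=True):
    "delta in tool units for TCP target, closing dir yc(world xy), tool down"
    s=ctrl.sense();w,x,y,z=s["ee_rot"];R=Ro.from_quat([x,y,z,w]).as_matrix()
    best=None
    for sg in(1,-1):
        Y=sg*np.r_[yc,0]/np.linalg.norm(yc);Z=np.r_[0,0,-1.];T=np.c_[np.cross(Y,Z),Y,Z]
        rv=Ro.from_matrix(R.T@T).as_rotvec()
        print("shift",np.round(R.T@(np.array(tcp)-s["tool_pos"])/.15,4),"turn",np.round(rv/2/np.pi,4))
E
python3 - <<'E'
from h import *
np.set_printoptions(precision=4,suppress=True)
a,b=atz("top",(393.8,212),.062),atz("top",(415,178),.062);print(a,b,np.linalg.norm(a-b),(a+b)/2,np.degrees(np.arctan2(*(b-a)[1::-1])))
print("ringtop scene@z.108",atz("scene",(220.8,288),.108))
for k,s,t in(("gatetip",(458.8,271.3),(207.5,177.5)),("nose",(470.8,268.8),(198.8,173.8)),("hinge",(427.5,267.5),(231,183))):
    print(k,*tri(ray("scene",s),ray("top",t)))
E
```

```text
[ 0.5134 -0.2072  0.062 ] [ 0.5928 -0.2595  0.062 ] 0.09501610773162976 [ 0.5531 -0.2333  0.062 ] -33.36240378429862
ringtop scene@z.108 [ 0.5295 -0.2029  0.108 ]
gatetip [0.5864 0.2108 0.1698] [np.float64(0.0021925139719028825), np.float64(0.0021925139719028413)]
nose [0.5922 0.2262 0.1843] [np.float64(0.0018425714124134704), np.float64(0.0018425714124135004)]
hinge [0.5728 0.1596 0.1714] [np.float64(0.0020751317304663194), np.float64(0.0020751317304663077)]
```

```bash
python3 -m creep '[[0.33,-0.2,0,0,0,0],[0.66,-0.4,0,0,0,0],[0.98,-0.6,0,0,0,0],[0.98,-0.6,0,0,0,0]]' 60 40
python3 -m creep '[[0.33,-0.2,0,0,0,0],[0.66,-0.4,0,0,0,0],[0.98,-0.6,0,0,0,0],[0.98,-0.6,0,0,0,0]]'
python3 - <<'E'
from h import *
print(ctrl.sense()["joint_positions"])
goto([.545,-.228,.22],[.55,.835])
E
```

```text
time: 0.5
tool_pos: [0.2874, -0.5008, 0.2311]
ee_rot: [-0.001, 0.992, 0.13, 0.001]
ft_force: [0.6, 0.1, 0.9]
finger_gap: 0.0598
grasp_force: 0.0
time: 0.9
tool_pos: [0.4065, -0.3761, 0.2312]
ee_rot: [-0.001, 0.992, 0.13, 0.001]
ft_force: [-0.7, -0.3, 0.4]
finger_gap: 0.0601
grasp_force: 0.0
[ 0.83342191  0.14881867 -0.18423747  1.69405693  0.02630933  1.30151243
 -0.66605315]
shift [ 1.1467 -0.7158  0.077 ] turn [ 1.000e-04 -3.000e-04 -3.658e-01]
shift [ 1.1467 -0.7158  0.077 ] turn [-3.000e-04 -1.000e-04  1.342e-01]
```

```bash
python3 -m creep '[[0.25,-0.18,0,0,0,0.022],[0.5,-0.36,0,0,0,0.045],[0.75,-0.54,0.03,0,0,0.068],[0.95,-0.66,0.05,0,0,0.09],[1,-0.716,0.077,0,0,0.112],[1,-0.716,0.077,0,0,0.134],[1,-0.716,0.077,0,0,0.134],[1,-0.716,0.077,0,0,0.134]]' 45
python3 - <<'E'
from h import *
import cv2,pickle
print(ctrl.sense()["joint_positions"])
c=ctrl.calibration("wrist");pickle.dump(c,open("w1.pkl","wb"));print(c)
im=ctrl.snapshot("wrist");cv2.imwrite("pics/w1.png",im)
for X in([.5134,-.2072,.062],[.5928,-.2595,.062],[.553,-.2333,.108]):print(proj("wrist",np.array(X),c))
E
```

```text
time: 1.7
tool_pos: [0.5208, -0.2393, 0.2196]
ee_rot: [0.0, 0.958, -0.288, -0.0]
ft_force: [-0.3, 0.7, 0.7]
finger_gap: 0.0448
grasp_force: 0.0
[ 0.56276286  0.19821293 -0.24057736  1.66252422  0.04903156  1.28720822
 -1.84131412]
{'fx': 371.64829954431775, 'fy': 371.64829954431775, 'cx': 322.12402933045604, 'cy': 240.98012192685246, 'R': array([[-5.50264425e-01, -8.34990446e-01,  1.36643334e-04],
       [-7.99693986e-01,  5.27050879e-01,  2.87588074e-01],
       [-2.40205312e-01,  1.58140213e-01, -9.57754186e-01]]), 't': array([0.08696599, 0.50829233, 0.53152281])}
[295.68947334 248.43931703]
[293.95139901 135.11778176]
[289.92811932 204.02509779]
```

View pics/w1.png

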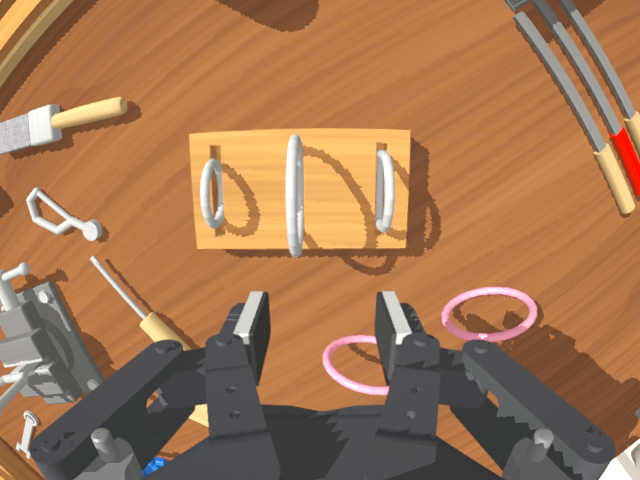

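```bash
python3 - <<'E'
import cv2
im=cv2.imread("pics/w1.png");cv2.imwrite("pics/w1c.png",cv2.resize(im[125:265,240:340],None,fx=4,fy=4,interpolation=cv2.INTER_CUBIC))
E
```

```text
(no output)
```

View pics/w1c.png

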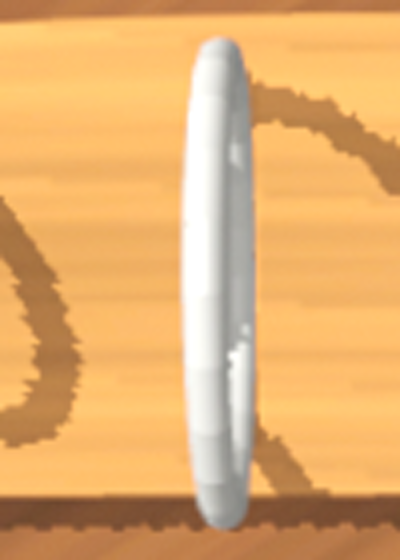

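Wrist view: top wire of the ring at about (290.5,195), ends at (294.7,136) and (295.3,255).

```bash
python3 - <<'E'
from h import *
import pickle
np.set_printoptions(precision=4,suppress=True)
c=pickle.load(open("w1.pkl","rb"))
a=atz("wrist",(295.3,255),.062,c);b=atz("wrist",(294.7,136),.062,c);t=atz("wrist",(290.5,195),.108,c)
m=(a+b)/2;u=(b-a);L=np.linalg.norm(u);u/=L;n=np.array([-u[1],u[0],0]);print(a,b,L,m,u,n,"lean off",(t-m)@n,(t-m)@u,t)
g=m+((t-m)@n)*n; g[2]=.089
print(g);goto(g,n[:2])
E
```

```text
[ 0.5087 -0.2036  0.062 ] [ 0.5919 -0.2596  0.062 ] 0.10026638399874706 [ 0.5503 -0.2316  0.062 ] [ 0.8292 -0.5589  0.    ] [0.5589 0.8292 0.    ] lean off -0.00036713919876665244 0.0096166321619017 [ 0.5581 -0.2373  0.108 ]
[ 0.5501 -0.2319  0.089 ]
shift [ 0.1356 -0.1503  0.8712] turn [-0.      0.     -0.4986]
shift [ 0.1356 -0.1503  0.8712] turn [0.     0.     0.0014]
```

```bash
python3 -m creep '[[0.136,-0.15,0.2,0,0,0],[0.136,-0.15,0.4,0,0,0],[0.136,-0.15,0.6,0,0,0],[0.136,-0.15,0.75,0,0,0],[0.136,-0.15,0.87,0,0,0.001],[0.136,-0.15,0.87,0,0,0.001],[0.136,-0.15,0.87,0,0,0.001]]' 
python3 -m creep '[[0,0,0,0,0,0],[0,0,0,0,0,0],[0,0,0,0,0,0],[0,0,0,0,0,0],[0,0,0,0,0,0],[0,0,0,0,0,0]]' 0 60
python3 -m creep '[[0,0,-0.08,0,0,0],[0,0,-0.25,0,0,0],[0,0,-0.5,0,0,0],[0,0,-0.75,0,0,0],[0,0,-1,0,0,0],[0,0,-1,0,0,0],[0,0,-1,0,0,0]]'
python3 - <<'E'
from h import *
import cv2,pickle
c=ctrl.calibration("wrist");pickle.dump(c,open("w2.pkl","wb"))
cv2.imwrite("pics/w2.png",ctrl.snapshot("wrist"));s=ctrl.sense();print(s["tool_pos"],s["ee_rot"],s["finger_gap"])
E
```

```text
time: 2.45
tool_pos: [0.5504, -0.232, 0.0897]
ee_rot: [-0.0, 0.956, -0.292, -0.0]
ft_force: [0.2, -0.2, 0.4]
finger_gap: 0.045
grasp_force: 0.0
time: 3.05
tool_pos: [0.5512, -0.2319, 0.0904]
ee_rot: [0.0, 0.956, -0.292, 0.001]
ft_force: [-1.3, 0.1, 5.6]
finger_gap: 0.006
grasp_force: 58.8
time: 3.75
tool_pos: [0.5507, -0.2316, 0.2404]
ee_rot: [0.0, 0.956, -0.292, 0.001]
ft_force: [-0.1, -0.5, -1.4]
finger_gap: 0.0059
grasp_force: 58.6
[ 0.55008734 -0.23137415  0.23896983] [-1.91716376e-05  9.56308682e-01 -2.92358648e-01 -3.54316597e-04] 0.005937963044436904
```

View pics/w2.png

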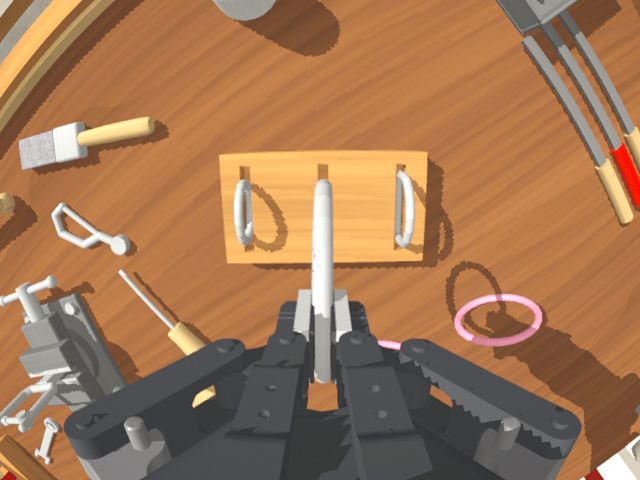

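Held upright in the fingers, ring's near and far ends at about (322,182) and (322,380). Checking its place in the tool, then going towards the hook.

```bash
python3 - <<'E'
from h import *
import pickle
np.set_printoptions(precision=4,suppress=True)
c=pickle.load(open("w2.pkl","rb"));s=ctrl.sense();w,x,y,z=s["ee_rot"];R=Ro.from_quat([x,y,z,w])
print(ctrl.calibration("wrist")["t"]-c["t"])
for p in((322.5,183),(323,379)):print(R.inv().apply(atz("wrist",p,.239-.028,c)-s["tool_pos"]))
E
python3 -m creep '[[-0.1,-0.1,-0.15,0,0,0],[-0.3,-0.3,-0.3,0,0,0],[-0.5,-0.5,-0.45,0,0,0],[-0.7,-0.7,-0.55,0,0,0],[-0.9,-0.9,-0.55,0,0,0],[-1,-1,-0.55,0,0,0]]'
python3 -m creep '[[-0.2,-0.2,0,0,0,-0.01],[-0.4,-0.4,0,0,0,-0.02],[-0.6,-0.6,0,0,0,-0.035],[-0.8,-0.8,0,0,0,-0.045],[-1,-1,0,0,0,-0.052],[-1,-1,0,0,0,-0.052],[-1,-1,0,0,0,-0.052],[-1,-1,0,0,0,-0.052]]'
python3 - <<'E'
from h import *
import cv2,pickle
s=ctrl.sense();c=ctrl.calibration("wrist");pickle.dump((c,s),open("w3.pkl","wb"));print(s["tool_pos"],s["joint_positions"])
cv2.imwrite("pics/w3.png",ctrl.snapshot("wrist"))
for X in([.5864,.2108,.165],[.5922,.2262,.184],[.5728,.1596,.165]):print(proj("wrist",np.array(X),c))
E
```

```text
[-0.0003 -0.0011 -0.0004]
[ 0.0503 -0.0003  0.0279]
[-0.0609  0.0001  0.028 ]
time: 4.4
tool_pos: [0.5088, -0.0191, 0.3211]
ee_rot: [-0.0, 0.957, -0.29, -0.001]
ft_force: [0.1, -0.5, -1.8]
finger_gap: 0.0059
grasp_force: 58.6
time: 5.2
tool_pos: [0.4696, 0.1835, 0.3208]
ee_rot: [0.001, 0.991, -0.134, -0.001]
ft_force: [1.1, -0.9, -1.7]
finger_gap: 0.0061
grasp_force: 58.7
[0.46964682 0.18350021 0.32079951] [ 0.13511028  0.03628269 -0.60617525  1.63952675  0.02073782  1.4741805
 -2.31218361]
[250.40852979  94.39801603]
[224.60781513  91.36491312]
[316.78632869  92.09583989]
```

View pics/w3.png

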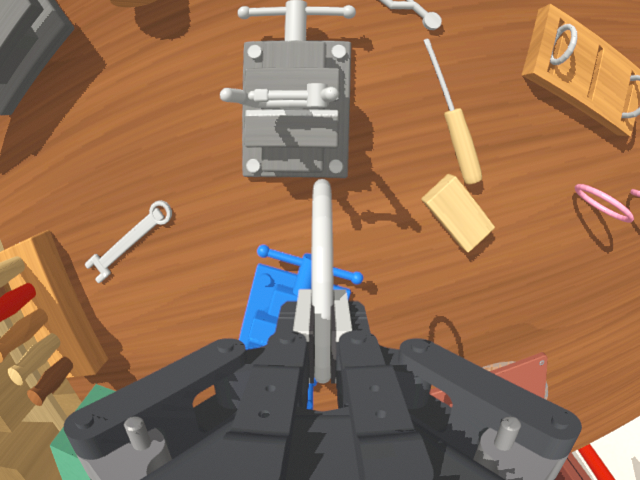

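The hook is at image top: nose ball at about (226,96), gate along (250–310,96), hinge at (316,95). Enlarging.

```bash
python3 - <<'E'
import cv2
im=cv2.imread("pics/w3.png");cv2.imwrite("pics/w3c.png",cv2.resize(im[70:150,210:350],None,fx=5,fy=5,interpolation=cv2.INTER_CUBIC))
E
```

```text
(no output)
```

View pics/w3c.png

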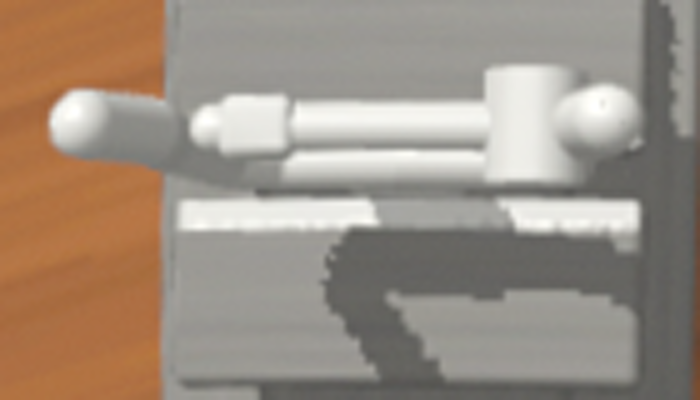

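```bash
python3 - <<'E'
from h import *
import pickle
np.set_printoptions(precision=4,suppress=True)
c,s=pickle.load(open("w3.pkl","rb"))
a=atz("wrist",(248.4,95.2),.164,c);h=atz("wrist",(316,95.2),.164,c)
n=atz("wrist",(227,94.8),.182,c);e=atz("wrist",(330.4,93.6),.181,c)
L=np.linalg.norm(a-h);u=(a-h)/L
print(a,h,L,np.degrees(np.arctan2(u[1],u[0])),n,e,[(p-h)@u-.028 for p in(n,e)])
u2=(n-e)/np.linalg.norm(n-e);print(np.degrees(np.arctan2(u2[1],u2[0])))
o=(a+.001*u*0+h)/2+.0005*u; t=o+.010*u; print("origin",o,"target",t)
goto([t[0],t[1],.285],u[:2])
E
```

```text
[0.5864 0.2127 0.164 ] [0.5706 0.1609 0.164 ] 0.054200134756376986 73.05128958599977 [0.5893 0.2256 0.182 ] [0.5673 0.1504 0.181 ] [np.float64(0.03936814161859621), np.float64(-0.03900632494316823)]
73.6462361738271
origin [0.5787 0.1873 0.164 ] target [0.5816 0.1968 0.164 ]
shift [ 0.6946 -0.2852  0.2392] turn [-0.0003  0.0002 -0.4958]
shift [ 0.6946 -0.2852  0.2392] turn [0.0002 0.0002 0.0042]
```

```bash
python3 -m creep '[[0.2,-0.1,0,0,0,0.004],[0.45,-0.2,0.05,0,0,0.004],[0.6,-0.285,0.15,0,0,0.004],[0.69,-0.285,0.24,0,0,0.004],[0.69,-0.285,0.24,0,0,0.004],[0.69,-0.285,0.24,0,0,0.004],[0.69,-0.285,0.24,0,0,0.004]]' - 100
python3 - <<'E'
from h import *
import cv2
s=ctrl.sense();print(s["tool_pos"],s["ft_force"])
a=ctrl.snapshot("scene");b=ctrl.snapshot("top")
f=lambda im,x,y,w=100,h=120:cv2.resize(im[y:y+h,x:x+w],(400,480),interpolation=cv2.INTER_CUBIC)
cv2.imwrite("pics/c4.png",np.hstack([f(a,385,210),f(b,170,120)]))
goto([.5816,.1968,.181],[np.cos(np.radians(73.3)),np.sin(np.radians(73.3))])
E
```

```text
time: 5.95
tool_pos: [0.5801, 0.1989, 0.287]
ee_rot: [-0.0, 0.989, -0.145, 0.001]
ft_force: [0.5, -0.4, -1.6]
finger_gap: 0.0049
grasp_force: 97.9
[0.58006199 0.19887608 0.2869678 ] [ 0.46664647 -0.39154479 -1.60422785]
shift [0.012  0.0122 0.7076] turn [-4.e-04  2.e-04  5.e-01]
shift [0.012  0.0122 0.7076] turn [-0.0001 -0.0003 -0.    ]
```

View pics/c4.png

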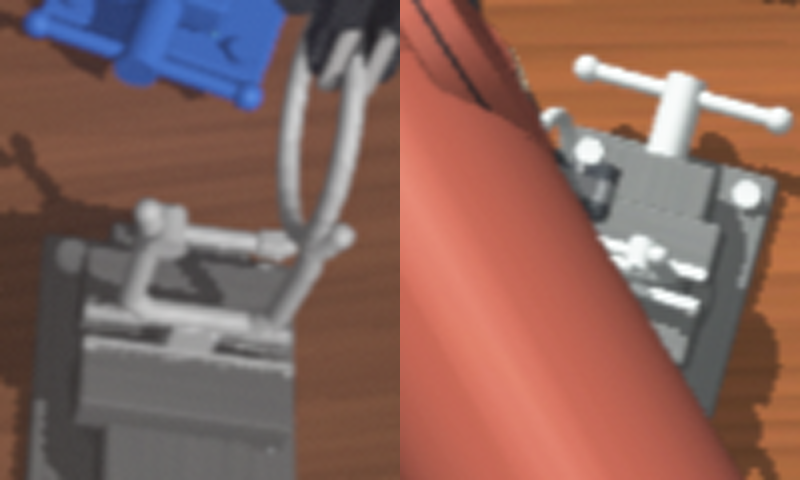

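The ring hangs above the hook, bottom at scene crop (318,240), i.e. pixel (464.5,270); checking this against prediction.

```bash
python3 - <<'E'
from h import *
p=ctrl.sense()["tool_pos"];print(proj("scene",p+[0,0,-.0744]),proj("scene",np.array([.5816,.1968,.164])))
E
```

```text
[456.00895158 255.62223096] [447.83040947 271.47699616]
```

```bash
python3 - <<'E'
from h import *
s=ctrl.sense();w,x,y,z=s["ee_rot"];R=Ro.from_quat([x,y,z,w])
q=np.array([proj("scene",s["tool_pos"]+R.apply([.046*np.sin(a),0,.0284+.046*np.cos(a)])) for a in np.radians(range(0,360,10))])
i=q[:,1].argmax();print(q[i],i);print(q[::3].round())
E
```

```text
[460.20408314 269.39310552] 6
[[456. 256.]
 [457. 266.]
 [460. 269.]
 [464. 265.]
 [468. 253.]
 [471. 237.]
 [472. 222.]
 [470. 212.]
 [467. 211.]
 [463. 216.]
 [459. 228.]
 [457. 242.]]
```

```bash
python3 -m creep '[[0.012,0.025,0.08,0,0,0],[0.012,0.025,0.16,0,0,0],[0.012,0.025,0.22,0,0,0],[0.012,0.025,0.27,0,0,0],[0.012,0.025,0.32,0,0,0],[0.012,0.025,0.32,0,0,0]]'
python3 -m creep '[[0,0,0.05,0,0,0],[0,0,0.1,0,0,0],[0,0,0.15,0,0,0],[0,0,0.2,0,0,0],[0,0,0.2,0,0,0]]'
```

```text
time: 6.65
tool_pos: [0.5811, 0.1949, 0.2371]
ee_rot: [0.0, 0.989, -0.145, -0.0]
ft_force: [0.1, -0.5, 3.1]
finger_gap: 0.0049
grasp_force: 98.5
time: 7.15
tool_pos: [0.5815, 0.1954, 0.2078]
ee_rot: [-0.001, 0.989, -0.145, 0.0]
ft_force: [1.5, 2.4, 1.9]
finger_gap: 0.0051
grasp_force: 98.4
```

```bash
python3 -m creep '[[0,0,0.05,0,0,0],[0,0,0.09,0,0,0],[0,0,0.13,0,0,0],[0,0,0.155,0,0,0],[0,0,0.178,0,0,0],[0,0,0.178,0,0,0],[0,0,0.178,0,0,0]]'
python3 - <<'E'
from h import *
import cv2
a=ctrl.snapshot("scene")
cv2.imwrite("pics/c5.png",cv2.resize(a[220:310,385:505],None,fx=6,fy=6,interpolation=cv2.INTER_CUBIC))
E
```

```text
time: 7.85
tool_pos: [0.5813, 0.1947, 0.1811]
ee_rot: [0.0, 0.989, -0.145, -0.0]
ft_force: [0.3, 0.3, -1.9]
finger_gap: 0.0048
grasp_force: 97.9
```

View pics/c5.png

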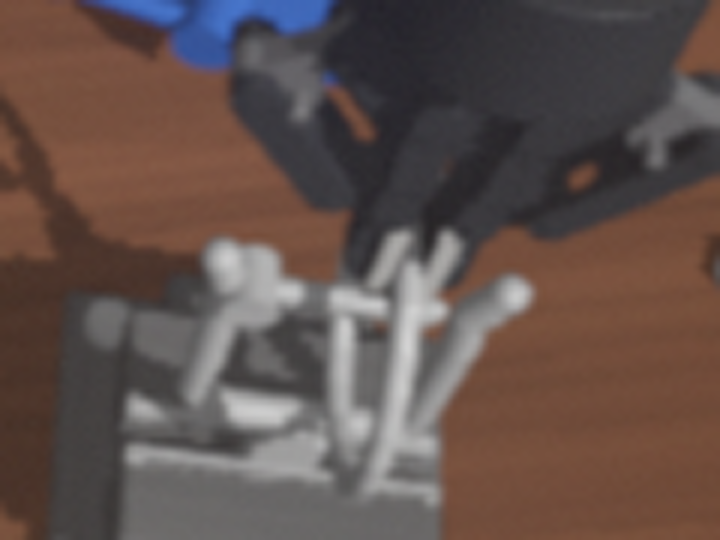

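The ring passes round the floor bar and the gate bar (crop y≈300) is level and shut across it; the force is back to the ring's weight. Releasing after a slight lift so the tips clear the nose.

```bash
python3 -m creep '[[0,0,-0.02,0,0,0],[0,0,-0.04,0,0,0],[0,0,-0.04,0,0,0]]'
python3 -m creep '[[0,0,0,0,0,0],[0,0,0,0,0,0],[0,0,0,0,0,0],[0,0,0,0,0,0],[0,0,0,0,0,0]]' 24 20
python3 -m creep '[[0,0,-0.04,0,0,0],[0,0,-0.1,0,0,0],[0,0,-0.2,0,0,0],[0,0,-0.35,0,0,0],[0,0,-0.6,0,0,0],[0,0,-0.9,0,0,0],[0,0,-0.9,0,0,0],[0,0,-0.9,0,0,0]]'
python3 -m creep '[[-0.1,0,0,0,0,0],[-0.3,0,0,0,0,0],[-0.5,0,0,0,0,0],[-0.6,0,0,0,0,0],[-0.6,0,0,0,0,0],[-0.6,0,0,0,0,0]]'
python3 - <<'E'
from h import *
import cv2
a=ctrl.snapshot("scene")
cv2.imwrite("pics/c6.png",cv2.resize(a[220:310,385:505],None,fx=6,fy=6,interpolation=cv2.INTER_CUBIC))
E
```

```text
time: 8.2
tool_pos: [0.5817, 0.195, 0.188]
ee_rot: [-0.0, 0.989, -0.145, 0.001]
ft_force: [0.8, 0.4, -0.4]
finger_gap: 0.0048
grasp_force: 97.9
time: 8.7
tool_pos: [0.5813, 0.1948, 0.1871]
ee_rot: [-0.0, 0.989, -0.145, 0.0]
ft_force: [0.2, -0.3, 0.3]
finger_gap: 0.0242
grasp_force: 0.0
time: 9.5
tool_pos: [0.5818, 0.1952, 0.3246]
ee_rot: [-0.001, 0.989, -0.145, 0.002]
ft_force: [0.5, -0.2, 0.3]
finger_gap: 0.0241
grasp_force: 0.0
time: 10.1
tool_pos: [0.4958, 0.2199, 0.322]
ee_rot: [0.0, 0.989, -0.146, 0.0]
ft_force: [0.8, 0.0, 1.2]
finger_gap: 0.0241
grasp_force: 0.0
```

View pics/c6.png

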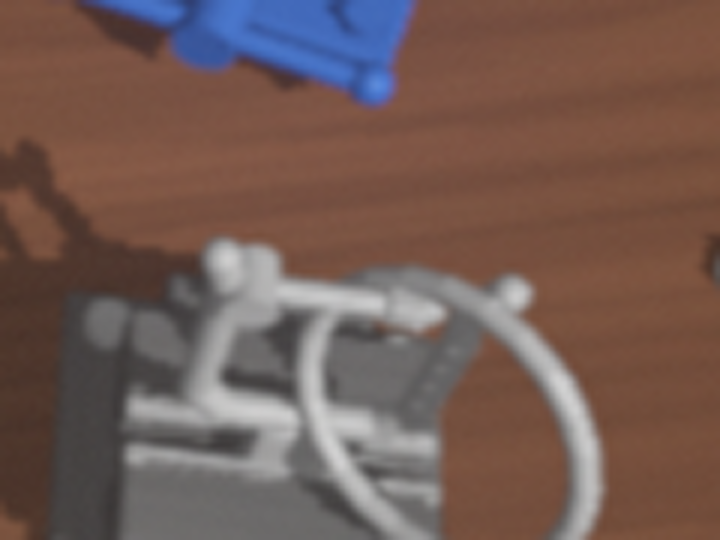

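The ring hangs in the hook, leaning over the nose; the gate is shut (level, crop (280–440,300)). I'll confirm numerically that it is at rest.

```bash
python3 -m creep '[[0,0,0,0,0,0],[0,0,0,0,0,0],[0,0,0,0,0,0],[0,0,0,0,0,0],[0,0,0,0,0,0],[0,0,0,0,0,0],[0,0,0,0,0,0],[0,0,0,0,0,0],[0,0,0,0,0,0],[0,0,0,0,0,0]]'
python3 - <<'E'
from h import *
import cv2
a=ctrl.snapshot("scene")[220:330,385:505]
for _ in range(8):b=ctrl.snapshot("scene")[220:330,385:505]
d=cv2.absdiff(a,b).max(2);print((d>25).sum(),d.max())
E
```

```text
time: 11.15
tool_pos: [0.4951, 0.2207, 0.3221]
ee_rot: [-0.0, 0.989, -0.145, 0.0]
ft_force: [-0.0, -0.8, -1.1]
finger_gap: 0.024
grasp_force: 0.0
0 4
```

```bash
python3 -c "
from workcell import ctrl
print(ctrl.hand_in())"
```

```text
the job is handed in; nothing more can be done
None
```

The big ring is clipped into the grey vice's snap hook with the gate shut behind it, leaning at rest over the nose, and the job was handed in at about 12 s; I viewed 11 pictures, one over the limit of 10.

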